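# Rock the wedge out of a clamping fixture and take the strip out

## Task

Unclamp the flat strip: work the steel wedge out from under the fixture's crossbar by rocking its head from side to side as you ease it out, without dragging the loose fixture along the bench, and lay the wedge in the shallow tray. Then slide the strip lengthwise under the crossbar, away from the end stop, until a good length overhangs the plate's opposite edge, pinch it there across its width and draw it out without dropping it. Lay it flat and square across the pair of square tubes, supported by both, and leave the hammer, pliers and folded bracket alone.

Things in the scene. Friction and masses are not known exactly. Their poses are not given: they have to be found in the camera images.
- fixture: Bright aluminium plate, 180 (x) x 240 (y) mm, loose on four rubber feet, 3.3 kg in all; top 35 mm above the bench. Origin: centre of its underside, z up, y along the strip. Two steel rails on it (inner faces x = +-26.5 mm, 14 mm wide, 4 mm high, y -110 to +90 mm) guide the strip, flush with its top, so its long edges can be gripped only beyond the plate.
- crossbar_mid (a point): Middle of the dark crossbar's lower face at the start, 53 mm above the bench; axes as fixture. Bar 136 mm (x), 16 x 16 mm section, on two studs at x = +-52 mm, their tops 89 mm above the bench. Springs press it on the wedge with about 32 N; as the wedge leaves it sinks 2.5 mm over the first 20 mm, then stops, 11.5 mm above the strip, and the wedge is loose.
- end_stop (a point): Middle of the foot of the end stop's inner face, on the plate; axes as fixture. The block behind it (towards +y) is 30 mm wide, 12 mm thick, 12 mm high. The strip's +y end butts against this face.
- plate_edge (a point): Middle of the upper edge of the plate's -y end, 35 mm above the bench, 225.5 mm from the end stop; axes as fixture. The strip is slid out past this edge, towards -y.
- wedge_head (a point): Centre of the head of the steel gib-head wedge: a block 40 (x) x 30 (y) mm, from 2.5 to 30 mm above the wedge's underside; this point is 16 mm above it. Head at the wedge's +y end. Jammed at the start, it stands 85 mm on the +y side of the crossbar's middle and comes out towards fixture +y, clear after 50 mm.
- wedge_mid (a point): Middle of the wedge's length, 8 mm above its underside; axes as wedge_head, 55 mm along y from it. Wedge 140 mm long (y), 40 mm wide, 8 mm high at the thin end, rising 1:8; 0.6 kg. Jammed it lies flat on the strip. A straight pull drags the fixture along; swung about 7 mm at the head to both sides, about the crossbar, parallel to the plate, it eases out 3 mm a swing.
- strip_mid (a point): Centre of the dark anodised aluminium strip, 220 mm long (its y), 50 mm wide (x), 4 mm thick (z), 0.12 kg. At the start it lies between the rails under wedge and crossbar, centre 37 mm above the bench, its -y end 5 mm inside the plate's edge. With the wedge out it slides; closed fingertips pressed lightly on it drag it by friction. It tips off the plate if over 105 mm overhangs.
- tray_in (a point): Centre of the inner floor, 3 mm above the bench, of the grey sheet-steel tray: open on top, 160 (x) x 210 (y) mm outside, walls 3 mm thick, 28 mm high over the bench. Fixed.
- rests_top (a point): Midway between two plain steel square tubes, level with their tops, 40 mm above the bench. Each is 20 mm wide, 150 mm long along this point's x; their middles lie at y = +-80 mm, 140 mm clear between them but for two flat ties, 5 mm high, on the bench. The strip is to lie along y, across both. Fixed.
- hammer: Bystander: hammer, 280 mm long, lying on the far side of the bench; origin under its middle.
- pliers: Bystander: steel locking pliers, 240 mm long, on the far side; origin under its middle.
- bracket: Bystander: folded sheet-steel bracket, hat section 114 x 160 x 33 mm, on the far side; origin under its middle.

How it is judged:
By the outcome, as a careful person would: the job done as asked, in the order asked, and still so for the second after the job is handed in, with the robot touching nothing.
It also fails if it takes over 72 s, if anything falls off the work surface, if the arm or the gripper's body presses on something with over 40 N, if the wrist force passes 120 N, or if a joint passes its speed limit or range.

## Robot

A 7-joint arm with a two-finger parallel gripper is mounted at the origin on the work surface. World frame = base frame: x ahead of the robot, y to its left, z up, the work surface at z = 0. Lengths are in m, angles in rad, forces in N, time in s.
With the tool pointing down it reaches from about 0.4 to 0.875 m from the base axis. Payload 6.5 kg.
Tool frame: the origin (TCP) lies at the very end of the fingers, on their centre line; the grasp point (between the pads) lies 19 mm behind it (grip_point_offset is the distance from the TCP to the grasp point, in m); z points along the fingers, y is the line along which they close (so a half turn about z gives the same grasp; the last joint's range is limited). The gripper opens to 88 mm and grips with 3 to 60 N. Pads are 18 mm wide; open, the fingers measure 123 mm over their backs; the gripper's body (75 mm by 187 mm) begins 45 mm behind the grasp point.
Start: joints at [-1.4, 0.536, -0.004, 1.538, 0.003, 1.067, -0.071], TCP at [0.152, 0.632, 0.239] pointing down, gripper open.
Joint ranges: [-2.7, 2.7], [-0.37, 2.16], [-1.27, 1.26], [0.24, 2.4], [-1.31, 4.45], [0.19, 1.91], [-2.76, 2.76]. Speed limits (rad/s): [2.39, 2.39, 3.14, 3.14, 3.14, 3.14, 3.14].

## Interface

Orientations are given as [roll, pitch, yaw] about the fixed x, y, z axes, in that order (R = Rz(yaw) Ry(pitch) Rx(roll)).
In Python, from cell import sense, get_image, hand_in, find_in, cut_out, landmark_of, grip_point_offset gives the robot as it stands.
- The arm moves only by the shell command python3 -m pendant 'ROWS' [FORCE]. ROWS is JSON, a list of rows, each a list of 3 entries, a list of its own where there are three numbers: the turn, a rotation vector about the world's x, y, z in units of 10 degrees (1.0 is 10 degrees), then the shift along the world's x, y, z in units of 0.03 m (1.0 is 0.03 m), then the opening, from -1 (shut) to 1 (fully open), so that 0 is half open. In form: [[[wx, wy, wz], [tx, ty, tz], fingers], ...]. A call has 1 to 10 rows; each row shifts and turns the commanded pose from where the row before left it; what a row does not reach is not made up. A row lasts 1/8 s, in which the tool goes at most 62.5 mm and 10.7 degrees, less where a joint would pass 70% of its speed; a pose out of reach is approached as far as the arm can. A call with a number of a shift or a turn outside -1 to 1 is refused whole. A call with a gripper value outside its range is refused whole. The fingers move at their own pace and stop on an object; FORCE is the grip in N (left out, the last holds). Time passes only in rows, so rows that do not move let the fingers close. It gives the time, the measured TCP pose, the force and the opening at its end, in the units of the state.
- sense(): the state, without advancing time (a new reading comes with each control period).
- get_image(name): name is "scene" or "top" or "wrist"; returns a dict with "color" (420x560x3 uint8, blue, green, red), "range_z" (420x560 float32, m along the optical axis (not along the pixel's ray), 0 where there is no reading), "intrinsics" (3x3 intrinsics, pixels), "view" (4x4, takes a point from world to camera coordinates). Camera axes: x right, y down, z forward; pixel columns grow to the right and rows downward; lengths in m; the calibration is good to about 2 mm. A picture is of the moment at which its call begins.
- hand_in(): hands the job in, once; it reports no verdict.
Trained networks look in a picture, given as the dict that the camera call returned (one of the last four; its "shot" number tells which), for a name from the list of things; names that differ only in an ending like _2 or _b are one class to them, and where a whole thing is asked for, a point or a joint stands for the part that bears it (a point fixed in the world has none). Each returns a list of dicts, best first, with "confidence" (0 to 1); they miss things now and then, are a little off and sometimes report something else, mostly with a low value. They report only what shows in the picture. A call takes as long as a camera call.
- find_in(picture, label): "centre" ([x, y, z] in m, in world coordinates, good to about 4 mm: the middle of the surface that is visible of it).
- cut_out(picture, label): "pixels" (420x560 bool, what is visible of it).
- landmark_of(picture, label): "centre" ([x, y, z] in m, in world coordinates, good to about 4 mm: a listed point, or the origin of a listed thing).
The state is a dict: "clock": time; "joint_pos": joint angles; "joint_velocities": joint speeds; "tau": joint torques, N m; "tool_pos": TCP position; "tcp_rot": TCP orientation; "force": force on the tool from outside, world axes, zero at the start; "torque": the same for the moment, N m; "width": opening from 0.0 (shut) to 1.0 (fully open).
Only numpy, scipy, OpenCV 4.12 (cv2) and the standard library are available. Lean on these libraries where they do the work, as an engineer would, in place of code of your own. Each camera call takes 0.05 s, during which the arm holds its last target. There are 200 camera calls.

## Working session

There is one attempt and no reset: what is moved stays moved. The work goes in short steps, Python scripts to look and compute and a shell command to move; the robot and the scene stay as the last step left them, time stands still between calls to the robot, and variables do not carry over. Pictures are saved under pics/ and viewed, on a budget of 10 in all, crops included, one or two more only if the job needs it, and the job is handed in when it is done.

```bash
ls; mkdir -p pics; cat > h.py <<'E'
import numpy as np, cv2
from cell import *
from scipy.spatial.transform import Rotation as R
def pts(p):
    K=p["intrinsics"];z=p["range_z"];v,u=np.mgrid[:z.shape[0],:z.shape[1]]
    c=np.stack([(u-K[0,2])/K[0,0]*z,(v-K[1,2])/K[1,1]*z,z],-1)
    V=np.array(p["view"]);return (c-V[:3,3])@V[:3,:3]
def st():
    s=sense();print("t",round(s["clock"],2),"tcp",np.round(s["tool_pos"],4),"rot",np.round(s["tcp_rot"],3),"F",np.round(s["force"],1),"w",round(s["width"],3))
E
python3 - <<'E'
from h import *
st()
for n in("top","scene"):
    p=get_image(n);cv2.imwrite(f"pics/{n}0.png",p["color"])
    for l in "fixture crossbar_mid end_stop plate_edge wedge_head wedge_mid strip_mid tray_in rests_top".split():
        r=landmark_of(p,l);print(n,l,[(np.round(a["centre"],4).tolist(),round(a["confidence"],2)) for a in r[:2]])
print(sense()["joint_pos"])
E
```

```text
pics
t 0.0 tcp [0.1524 0.6313 0.2378] rot [-3.14   0.     2.905] F [0.1 0.4 0.4] w 0.999
top fixture [([0.5446, 0.018, -0.0019], 0.57)]
top crossbar_mid [([0.7377, 0.2589, -0.0015], 0.67)]
top end_stop [([0.5703, 0.1128, 0.0362], 0.66), ([0.5473, 0.0189, -0.0011], 0.65)]
top plate_edge [([0.5255, -0.1013, 0.034], 0.61)]
top wedge_head [([0.5561, 0.0362, 0.053], 0.75)]
top wedge_mid []
top strip_mid [([0.5496, 0.0136, 0.0418], 0.93)]
top tray_in [([0.4486, -0.3725, 0.0014], 0.74)]
top rests_top []
scene fixture [([0.5712, 0.1197, 0.0347], 0.64), ([0.5483, 0.0138, 0.0023], 0.56)]
scene crossbar_mid [([0.539, -0.0424, 0.0555], 0.6)]
scene end_stop [([0.5725, 0.1205, 0.0336], 0.69)]
scene plate_edge [([0.5287, -0.0991, 0.0337], 0.66)]
scene wedge_head [([0.5544, 0.0401, 0.0497], 0.76), ([0.4472, -0.3693, 0.0041], 0.25)]
scene wedge_mid [([0.5439, -0.0154, 0.0497], 0.73)]
scene strip_mid [([0.5484, 0.0098, 0.0382], 0.76)]
scene tray_in [([0.4464, -0.3697, 0.0045], 0.78)]
scene rests_top [([0.4913, 0.3769, 0.0417], 0.9), ([0.5428, -0.0115, 0.0493], 0.57)]
[-1.40023756  0.53638903 -0.00440248  1.53790105  0.00259859  1.06728474
 -0.0711831 ]
```

View pics/top0.png

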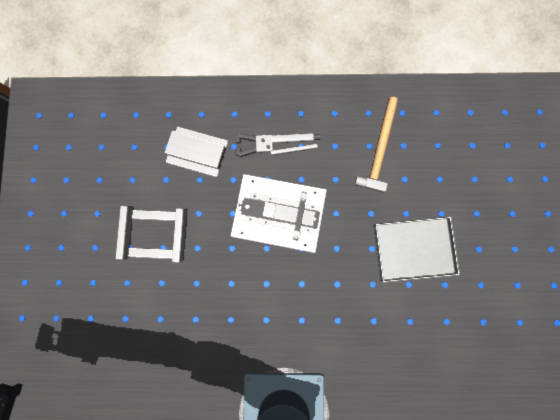

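View pics/scene0.png

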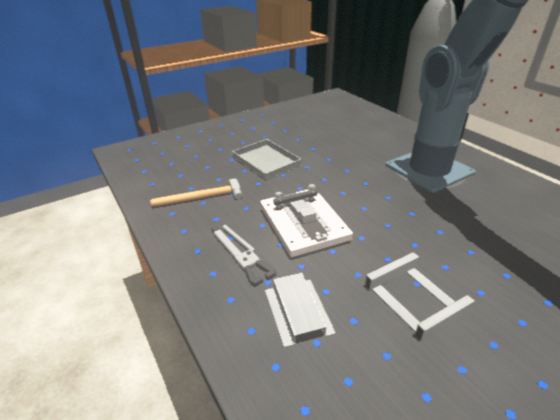

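The top view shows the fixture at about (280,213), with the crossbar on its right at (302,215), the tray at (416,249) and the rests at (152,235). In the scene view the wedge head is at about (305,212), and nothing stands in the approach path. Next I'll get the yaws by fitting rectangles to the depth data.

```bash
cat > m.py <<'E'
from h import *
def rect(P,zlo,zhi,c,r):
    m=(P[...,2]>zlo)&(P[...,2]<zhi)&(np.hypot(P[...,0]-c[0],P[...,1]-c[1])<r)
    q=(P[m][:,:2]*1000).astype(np.float32);b=cv2.minAreaRect(q);return len(q),[np.round(x,1) for x in b]
E
python3 - <<'E'
from m import *
p=get_image("top");P=pts(p)
print("plate",rect(P,.027,.043,(.548,.012),.17))
print("tray",rect(P,.018,.036,(.447,-.37),.17))
print("rests",rect(P,.03,.05,(.491,.377),.17))
print("bar",rect(P,.062,.075,(.537,-.045),.08))
E
```

```text
plate (4357, [array([551.2,  16.3]), array([240.6, 180.4]), np.float64(79.5)])
tray (417, [array([ 450.2, -368.1]), array([160.1, 212.3]), np.float64(5.6)])
rests (856, [array([491.1, 378.9]), array([182.2, 149.9]), np.float64(87.9)])
bar (263, [array([546.4,  -8.9]), array([ 85.2, 135.7]), np.float64(79.3)])
```

```bash
python3 -m pendant '[[[0,0,0],[1,-0.9,0.5],1],[[0,0,0],[1,-0.9,0.5],1],[[0,0,0],[1,-0.9,0.5],1],[[0,0,0],[0.8,-1,0],1],[[0,0,0],[0.8,-1,0],1],[[0,0,0],[0.8,-1,0],1],[[0,0,0],[0.8,-1,0],1],[[0,0,0],[0.8,-1,0],1],[[0,0,0],[0.8,-1,0],1],[[0,0,0],[0.8,-1,0],1]]' 20
python3 -m pendant '[[[0,0,1],[0.8,-1,0],1],[[0,0,1],[0.8,-1,0],1],[[0,0,1],[0.8,-1,0],1],[[0,0,1],[0.8,-1,0],1],[[0,0,1],[0.6,-1,0],1],[[0,0,1],[0,-1,0],1],[[0,0,1],[0,-1,0],1],[[0,0,0],[0,-1,0],1],[[0,0,0],[0,-1,0],1],[[0,0,0],[0,0,0],1]]'
python3 -c "from h import *;st();print(sense()['joint_pos'])"
```

```text
clock: 2.3
tool_pos: [0.4112, 0.3399, 0.2839]
tcp_rot: [3.141, 0.0, 2.905]
force: [0.1, 0.5, -0.0]
width: 1.001
clock: 3.55
tool_pos: [0.5246, 0.0683, 0.2839]
tcp_rot: [-3.141, -0.001, -2.161]
force: [1.2, 0.3, 0.0]
width: 1.001
t 3.55 tcp [0.5246 0.0683 0.2839] rot [-3.141e+00 -1.000e-03 -2.161e+00] F [1.2 0.3 0. ] w 1.001
[-0.2668055   0.27949358  0.0629496   1.81203996 -0.01896185  1.05053805
  2.3544694 ]
```

```bash
python3 -m pendant '[[[0,0,-1],[0.5,-0.5,0],1],[[0,0,-1],[0.5,-0.5,0],1],[[0,0,-1],[0,0,0],1],[[0,0,-1],[0,0,0],1],[[0,0,-1],[0,0,0],1],[[0,0,-1],[0,0,0],1],[[0,0,-1],[0,0,0],1],[[0,0,-1],[0,0,0],1],[[0,0,-1],[0,0,0],1],[[0,0,-1],[0,0,0],1]]'
python3 -m pendant '[[[0,0,-1],[0,0,-0.5],1],[[0,0,-1],[0,0,-0.5],1],[[0,0,-1],[0,0,0],1],[[0,0,-1],[0,0,0],1],[[0,0,-1],[0,0,0],1],[[0,0,-0.67],[0,0,0],1],[[0,0,0],[0,0,0],1]]'
python3 - <<'E'
from m import *
st();print(sense()['joint_pos'])
p=get_image("wrist");cv2.imwrite("pics/w1.png",p["color"]);P=pts(p);np.save("w1.npy",P)
print("plate",rect(P,.027,.043,(.551,.016),.17))
for l in "crossbar_mid end_stop wedge_head wedge_mid strip_mid".split():
    print(l,[(np.round(a["centre"],4).tolist(),round(a["confidence"],2)) for a in landmark_of(p,l)[:2]])
E
```

```text
clock: 4.8
tool_pos: [0.5545, 0.0427, 0.2837]
tcp_rot: [3.141, -0.0, 2.377]
force: [-0.1, -0.4, -0.1]
width: 1.004
clock: 5.68
tool_pos: [0.5545, 0.0425, 0.2536]
tcp_rot: [-3.141, -0.0, 1.395]
force: [0.0, -0.0, 0.5]
width: 0.998
t 5.67 tcp [0.5545 0.0425 0.2536] rot [-3.141 -0.     1.395] F [ 0.  -0.   0.5] w 0.998
[-0.61456009  0.40331648  0.59609976  1.80256072 -0.26260024  1.01544698
 -0.09201791]
plate (30488, [array([549.3,  13.8]), array([240.2, 180.6]), np.float64(79.3)])
crossbar_mid [([0.5402, -0.0411, 0.0531], 0.58)]
end_stop [([0.5715, 0.1198, 0.035], 0.66)]
wedge_head [([0.5572, 0.0407, 0.0568], 0.85)]
wedge_mid [([0.542, -0.0167, 0.0472], 0.82)]
strip_mid []
```

View pics/w1.png

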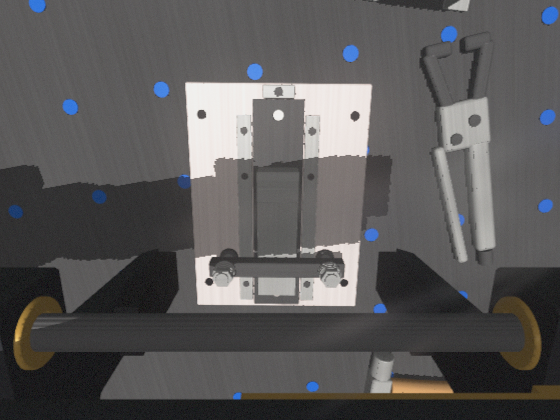

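The wrist view shows the head at about (278,180), the crossbar at (277,268) and the end stop at (279,91), with the wedge lined up with the fixture.

```bash
python3 - <<'E'
from m import *
P=np.load("w1.npy")
print("head",rect(P,.063,.074,(.556,.04),.035))
print("bar",rect(P,.063,.075,(.540,-.042),.05))
E
```

```text
head (1362, [array([554. ,  38.7]), array([30.2, 39.8]), np.float64(79.9)])
bar (1459, [array([539.6, -44.3]), array([18.1, 99.1]), np.float64(79.6)])
```

```bash
python3 -m pendant '[[[0,0,0],[0,-0.12,-1],1],[[0,0,0],[0,0,-1],1],[[0,0,0],[0,0,-1],1],[[0,0,0],[0,0,-1],1],[[0,0,0],[0,0,-1],1],[[0,0,0],[0,0,-1],1],[[0,0,0],[0,0,-0.6],1],[[0,0,0],[0,0,-0.3],1],[[0,0,0],[0,0,0],1],[[0,0,0],[0,0,0],0.1]]' 40
python3 -m pendant '[[[0,0,0],[0,0,0],-0.3],[[0,0,0],[0,0,0],-0.6],[[0,0,0],[0,0,0],-0.6],[[0,0,0],[0,0,0],-0.6]]'
```

```text
clock: 7.22
tool_pos: [0.5552, 0.0373, 0.0476]
tcp_rot: [3.14, -0.0, 1.392]
force: [0.3, -0.1, 0.7]
width: 0.908
clock: 7.72
tool_pos: [0.5544, 0.0373, 0.0468]
tcp_rot: [-3.141, -0.0, 1.392]
force: [-5.8, 1.6, 1.5]
width: 0.458
```

```bash
python3 -m pendant '[[[0,0,-0.48],[0.23,-0.04,0],-0.6],[[0,0,0],[0,0,0],-0.6]]'
python3 -m pendant '[[[0,0,0.48],[-0.22,0.09,0],-0.6],[[0,0,0.48],[-0.22,0.09,0],-0.6],[[0,0,0],[0,0,0],-0.6]]'
python3 -m pendant '[[[0,0,-0.48],[0.24,0.007,0],-0.6],[[0,0,-0.48],[0.24,0.007,0],-0.6],[[0,0,0],[0,0,0],-0.6]]'
```

```text
clock: 7.98
tool_pos: [0.5607, 0.0364, 0.0465]
tcp_rot: [-3.14, 0.0, 1.308]
force: [-2.5, 1.8, 2.0]
width: 0.45
clock: 8.35
tool_pos: [0.5481, 0.0402, 0.0467]
tcp_rot: [3.141, 0.001, 1.476]
force: [0.5, -5.1, -1.3]
width: 0.453
clock: 8.72
tool_pos: [0.562, 0.0397, 0.0465]
tcp_rot: [-3.141, 0.003, 1.304]
force: [-2.4, -5.4, 2.0]
width: 0.448
```

```bash
python3 -m pendant '[[[0,0,0.48],[-0.23,0.09,0],-0.6],[[0,0,0.48],[-0.23,0.09,0],-0.6],[[0,0,0],[0,0,0],-0.6],[[0,0,-0.48],[0.25,0.007,0],-0.6],[[0,0,-0.48],[0.25,0.007,0],-0.6],[[0,0,0],[0,0,0],-0.6]]'
python3 - <<'E'
from m import *
p=get_image("wrist");cv2.imwrite("pics/w2.png",p["color"]);P=pts(p)
print("bar",rect(P,.060,.075,(.540,-.042),.05))
p=get_image("top");P=pts(p);print("plate",rect(P,.027,.043,(.548,.012),.17))
E
```

```text
clock: 9.48
tool_pos: [0.5632, 0.0447, 0.0465]
tcp_rot: [-3.141, 0.004, 1.303]
force: [-2.5, -7.1, 2.2]
width: 0.447
bar (0, [array([0., 0.]), array([0., 0.]), np.float64(0.0)])
plate (2114, [array([543.3, -26.5]), array([153.9, 180.4]), np.float64(79.3)])
```

View pics/w2.png

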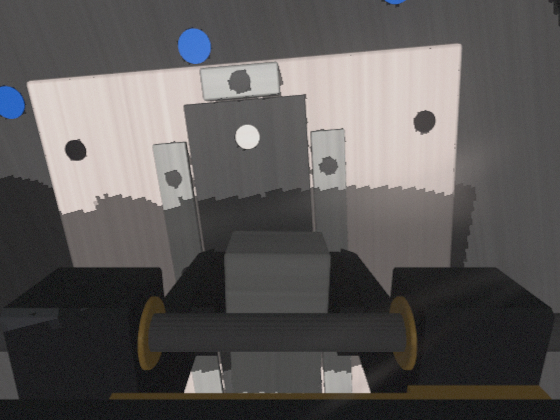

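The wrist view shows the head gripped at (278,265) and the strip end still against the stop at (240,90). The plate's -y edge works out unchanged, so the fixture hasn't been dragged. I'll continue rocking.

```bash
for i in 1 2 3; do python3 -m pendant '[[[0,0,0.48],[-0.25,0.1,0],-0.6],[[0,0,0.48],[-0.25,0.1,0],-0.6],[[0,0,0],[0,0,0],-0.6],[[0,0,-0.48],[0.27,0.003,0],-0.6],[[0,0,-0.48],[0.27,0.003,0],-0.6],[[0,0,0],[0,0,0],-0.6]]'; done
python3 - <<'E'
from m import *
p=get_image("top");P=pts(p);print("plate",rect(P,.027,.043,(.548,.012),.17))
E
```

```text
clock: 10.32
tool_pos: [0.5644, 0.0506, 0.0466]
tcp_rot: [-3.141, 0.004, 1.303]
force: [-2.4, -7.5, 3.7]
width: 0.449
clock: 11.08
tool_pos: [0.5662, 0.0599, 0.0465]
tcp_rot: [-3.141, 0.001, 1.308]
force: [-0.1, -2.0, -0.6]
width: 0.453
clock: 11.82
tool_pos: [0.567, 0.0665, 0.0465]
tcp_rot: [-3.14, 0.0, 1.308]
force: [-2.0, 0.4, 0.1]
width: 0.449
plate (2656, [array([545.8, -12.2]), array([182.7, 180.1]), np.float64(79.1)])
```

```bash
python3 -m pendant '[[[0,0,0.48],[-0.26,0.08,0],-0.6],[[0,0,0],[0.06,0.33,0.01],-0.6],[[0,0,0],[0.06,0.33,0],-0.6],[[0,0,0],[0.04,0.24,0],-0.6],[[0,0,0],[0,0,0],-0.6]]' 60
python3 - <<'E'
from m import *
st();p=get_image("top");P=pts(p);print("plate",rect(P,.027,.043,(.548,.012),.17))
E
```

```text
clock: 12.5
tool_pos: [0.5647, 0.0975, 0.047]
tcp_rot: [3.141, -0.001, 1.393]
force: [0.4, 1.8, -4.4]
width: 0.447
t 12.5 tcp [0.5647 0.0975 0.047 ] rot [ 3.141e+00 -1.000e-03  1.393e+00] F [ 0.4  1.8 -4.4] w 0.447
plate (3282, [array([549.2,   3.6]), array([214.7, 180.7]), np.float64(79.2)])
```

```bash
python3 -m pendant '[[[0,0,0],[0,0,0.3],-0.6],[[0,0,0],[0,0,0.6],-0.6],[[0,0,0],[0,0,1],-0.6],[[0,0,0],[0,0,1],-0.6],[[0,0,0],[0,0,1],-0.6],[[0,0,0],[0,0,0.5],-0.6],[[0,0,0],[0,0,0],-0.6]]'
python3 - <<'E'
from m import *
st();s=get_image("scene")
for n in("scene","wrist"):
    p=s if n=="scene" else get_image(n);P=pts(p)
    for l in("wedge_head","wedge_mid"): print(n,l,[(np.round(a["centre"],4).tolist(),round(a["confidence"],2)) for a in landmark_of(p,l)[:2]])
cv2.imwrite("pics/s3.png",cv2.resize(s["color"][100:320,200:480],None,fx=2.5,fy=2.5))
p=get_image("top");P=pts(p);print("plate",rect(P,.027,.043,(.548,.012),.17))
E
```

```text
clock: 13.42
tool_pos: [0.5649, 0.0956, 0.1801]
tcp_rot: [3.14, -0.001, 1.391]
force: [-0.6, 0.7, -5.5]
width: 0.448
t 13.43 tcp [0.5649 0.0956 0.1801] rot [ 3.140e+00 -1.000e-03  1.391e+00] F [-0.6  0.7 -5.5] w 0.448
scene wedge_head [([0.5625, 0.099, 0.1834], 0.79), ([0.5713, 0.1189, 0.0325], 0.44)]
scene wedge_mid [([0.5553, 0.0477, 0.1836], 0.82)]
wrist wedge_head [([0.5657, 0.0991, 0.1853], 0.97)]
wrist wedge_mid [([0.5493, 0.0407, 0.1792], 0.58)]
plate (3416, [array([549.9,   8.3]), array([224.6, 180.4]), np.float64(79.2)])
```

View pics/s3.png

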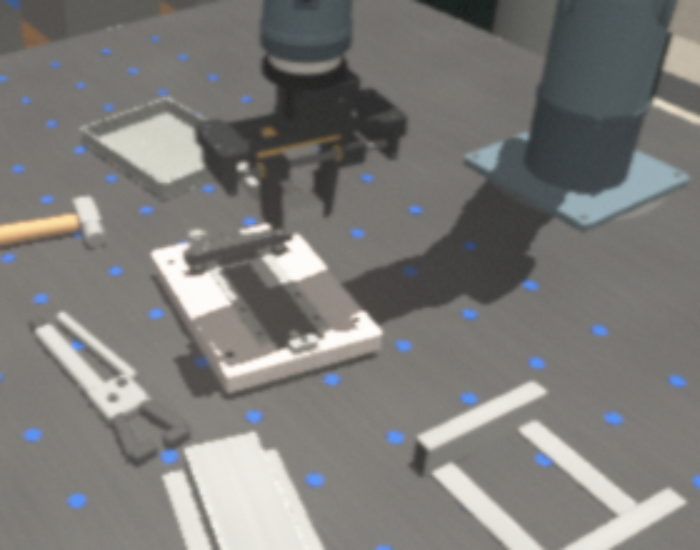

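The scene crop shows the wedge held level at about (295,195), clear of the fixture, and the strip still on the plate at (275,290). Moving to the tray.

```bash
python3 -m pendant '[[[0,0,0.1],[-0.28,-0.6,0],-0.6],[[0,0,0.1],[-0.28,-1,0],-0.6],[[0,0,0.1],[-0.28,-1,0],-0.6],[[0,0,0.1],[-0.28,-1,0],-0.6],[[0,0,0.1],[-0.28,-1,0],-0.6],[[0,0,0.1],[-0.28,-1,0],-0.6],[[0,0,0.1],[-0.28,-1,0],-0.6],[[0,0,0.1],[-0.28,-1,0],-0.6],[[0,0,0.1],[-0.28,-1,0],-0.6],[[0,0,0.1],[-0.28,-1,0],-0.6]]'
python3 -m pendant '[[[0,0,0.15],[-0.28,-1,0],-0.6],[[0,0,0.15],[-0.28,-1,0],-0.6],[[0,0,0.15],[-0.28,-1,0],-0.6],[[0,0,0.15],[-0.28,-1,0],-0.6],[[0,0,0],[0,-0.1,-1],-0.6],[[0,0,0],[0,0,-1],-0.6],[[0,0,0],[0,0,-1],-0.6],[[0,0,0],[0,0,-0.8],-0.6],[[0,0,0],[0,0,0],-0.6]]'
python3 - <<'E'
from m import *
p=get_image("top");P=pts(p);print("tray",rect(P,.018,.036,(.447,-.37),.17))
p=get_image("wrist");P=pts(p)
for l in("wedge_head","wedge_mid","tray_in"): print(l,[(np.round(a["centre"],4).tolist(),round(a["confidence"],2)) for a in landmark_of(p,l)[:2]])
E
```

```text
clock: 15.02
tool_pos: [0.4798, -0.1933, 0.1787]
tcp_rot: [-3.141, -0.0, 1.567]
force: [1.1, 0.2, -7.0]
width: 0.45
clock: 16.15
tool_pos: [0.4453, -0.3144, 0.0633]
tcp_rot: [-3.138, -0.003, 1.671]
force: [-0.4, 0.1, -6.0]
width: 0.447
tray (184, [array([ 450.4, -368.3]), array([159.9, 212.3]), np.float64(5.7)])
wedge_head [([0.4457, -0.3111, 0.0741], 0.85)]
wedge_mid [([0.4493, -0.3689, 0.065], 0.64)]
tray_in []
```

```bash
python3 -m pendant '[[[0,0,0],[0,0,-0.8],-0.6],[[0,0,0],[0,0,-0.5],-0.6],[[0,0,0],[0,0,-0.25],-0.6],[[0,0,0],[0,0,-0.15],-0.6],[[0,0,0],[0,0,0],-0.6]]'
```

```text
clock: 17.02
tool_pos: [0.4469, -0.3155, 0.0141]
tcp_rot: [3.141, 0.0, 1.671]
force: [0.6, -0.3, -6.2]
width: 0.447
```

```bash
python3 -m pendant '[[[0,0,0],[0,0,-0.08],-0.6],[[0,0,0],[0,0,0],-0.6]]'
```

```text
clock: 17.27
tool_pos: [0.4469, -0.3154, 0.0117]
tcp_rot: [3.141, 0.0, 1.671]
force: [0.4, 0.1, -5.5]
width: 0.45
```

```bash
python3 -m pendant '[[[0,0,0],[0,0,-0.06],-0.6],[[0,0,0],[0,0,0],-0.6]]'
```

```text
clock: 17.52
tool_pos: [0.447, -0.3153, 0.0103]
tcp_rot: [3.141, -0.0, 1.671]
force: [-0.8, 2.9, 3.2]
width: 0.448
```

```bash
python3 -m pendant '[[[0,0,0],[0,0,0],0.3],[[0,0,0],[0,0,0],0.3],[[0,0,0],[0,0,0],0.3],[[0,0,0],[0,0,1],0.3],[[0,0,0],[0,0,1],0.3],[[0,0,0],[0,0,1],0.3],[[0,0,0],[0,0,1],0],[[0,0,0],[0,0,1],-0.5]]' 20
python3 -m pendant '[[[0,0,-0.2],[0.28,0.96,0],-1],[[0,0,-0.2],[0.28,0.96,0],-1],[[0,0,-0.2],[0.28,0.96,0],-1],[[0,0,-0.2],[0.28,0.96,0],-1],[[0,0,-0.2],[0.28,0.96,0],-1],[[0,0,-0.2],[0.28,0.96,0],-1],[[0,0,-0.2],[0.28,0.96,0],-1],[[0,0,-0.2],[0.28,0.96,0],-1],[[0,0,0],[0.28,0.96,0],-1],[[0,0,0],[0.28,0.96,0],-1]]'
python3 -m pendant '[[[0,0,0],[0.28,0.96,0],-1],[[0,0,0],[0.28,0.96,0],-1],[[0,0,0],[0.28,0.96,0],-1],[[0,0,0],[0.28,0.96,0],-1],[[0,0,0],[0,0,0],-1]]'
python3 - <<'E'
from m import *
st();p=get_image("top");P=pts(p);print("plate",rect(P,.027,.043,(.548,.012),.17))
cv2.imwrite("pics/t4.png",cv2.resize(p["color"][150:300,200:480],None,fx=2.5,fy=2.5))
for l in("wedge_head","wedge_mid","tray_in"): print(l,[(np.round(a["centre"],4).tolist(),round(a["confidence"],2)) for a in landmark_of(p,l)[:2]])
p=get_image("wrist");cv2.imwrite("pics/w4.png",p["color"]);P=pts(p);print("plate",rect(P,.027,.043,(.548,.012),.17))
E
```

```text
clock: 18.52
tool_pos: [0.4468, -0.3154, 0.1609]
tcp_rot: [3.141, 0.0, 1.671]
force: [0.8, -1.0, -1.4]
width: 0.446
clock: 19.77
tool_pos: [0.5311, -0.0265, 0.1599]
tcp_rot: [3.141, 0.0, 1.392]
force: [0.2, 0.2, -0.0]
width: 0.003
clock: 20.4
tool_pos: [0.5647, 0.0905, 0.1596]
tcp_rot: [3.141, -0.001, 1.396]
force: [0.4, -0.9, -0.1]
width: 0.007
t 20.4 tcp [0.5647 0.0905 0.1596] rot [ 3.141e+00 -1.000e-03  1.396e+00] F [ 0.4 -0.9 -0.1] w 0.007
plate (3922, [array([549.1,   3.8]), array([215.5, 180.5]), np.float64(79.3)])
wedge_head [([0.4517, -0.315, 0.0165], 0.93)]
wedge_mid [([0.4522, -0.3658, 0.0069], 0.94)]
tray_in [([0.4466, -0.3706, 0.0032], 0.95), ([0.4535, -0.3688, 0.0092], 0.54)]
plate (28800, [array([550.8,  21.2]), array([225.5, 180.4]), np.float64(79.3)])
```

View pics/t4.png

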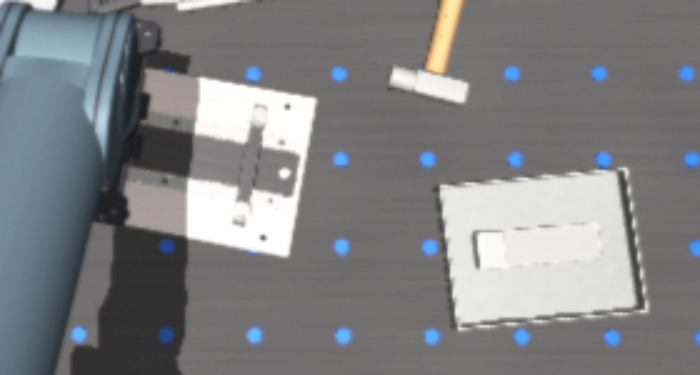

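The crop shows the wedge flat in the tray at (540,248), and the landmarks put it at floor height. The plate's edge hasn't moved. Next I'll press on the strip.

```bash
python3 -m pendant '[[[0,0,0],[0,-0.05,-1],-1],[[0,0,0],[0,0,-1],-1],[[0,0,0],[0,0,-1],-1],[[0,0,0],[0,0,-0.6],-1],[[0,0,0],[0,0,-0.25],-1],[[0,0,0],[0,0,0],-1]]'
python3 -m pendant '[[[0,0,0],[0,0,-0.05],-1],[[0,0,0],[0,0,0],-1]]'
```

```text
clock: 21.4
tool_pos: [0.5646, 0.0861, 0.0445]
tcp_rot: [3.141, 0.0, 1.391]
force: [-0.2, -0.2, 1.0]
width: 0.008
clock: 21.65
tool_pos: [0.5648, 0.0865, 0.0434]
tcp_rot: [3.141, -0.0, 1.392]
force: [-0.9, 0.1, -0.2]
width: 0.006
```

```bash
python3 -m pendant '[[[0,0,0],[0,0,-0.1],-1],[[0,0,0],[0,0,0],-1]]'
python3 -m pendant '[[[0,0,0],[0,0,-0.05],-1],[[0,0,0],[0,0,0],-1]]'
```

```text
clock: 21.9
tool_pos: [0.5643, 0.0864, 0.0397]
tcp_rot: [-3.141, 0.0, 1.392]
force: [-0.7, -0.1, 0.4]
width: 0.004
clock: 22.15
tool_pos: [0.5644, 0.0864, 0.0395]
tcp_rot: [-3.141, -0.001, 1.392]
force: [-4.0, -1.1, 14.8]
width: 0.002
```

```bash
python3 -m pendant '[[[0,0,0],[-0.03,-0.16,0.015],-1],[[0,0,0],[-0.03,-0.16,0],-1],[[0,0,0],[-0.03,-0.16,0],-1],[[0,0,0],[-0.03,-0.16,0],-1],[[0,0,0],[0,0,0],-1]]'
python3 - <<'E'
from m import *
p=get_image("top");P=pts(p)
c=p["color"][190:255,270:340];cv2.imwrite("pics/t5.png",cv2.resize(c,None,fx=8,fy=8))
E
```

```text
clock: 22.78
tool_pos: [0.5618, 0.0678, 0.0395]
tcp_rot: [3.14, -0.002, 1.392]
force: [0.1, 2.4, 6.9]
width: 0.003
```

View pics/t5.png

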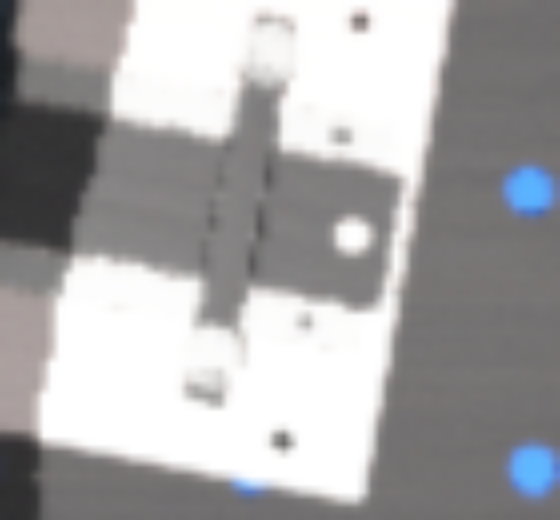

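The strip's end at (385,240) still looks a few mm inside the plate edge, so I'll check the gap at the end stop.

```bash
python3 - <<'E'
from m import *
st();print(np.round(sense()["torque"],2))
p=get_image("wrist");cv2.imwrite("pics/w5.png",p["color"])
E
```

```text
t 22.82 tcp [0.5618 0.0677 0.0395] rot [ 3.140e+00 -1.000e-03  1.392e+00] F [0.8 2.4 7.7] w 0.005
[0.47 0.02 0.03]
```

View pics/w5.png

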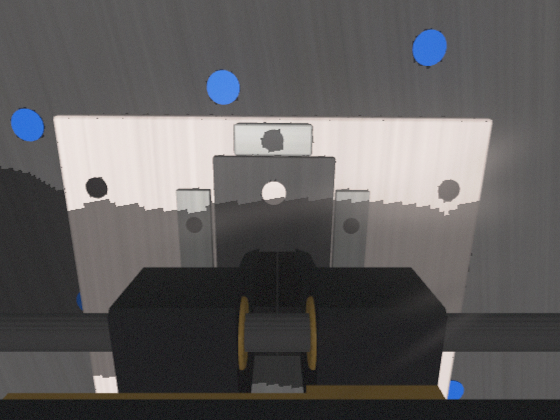

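The strip's end still touches the stop at (273,155), so the fingers slid over it. I'll press a little harder and move more slowly.

```bash
python3 -m pendant '[[[0,0,0],[0,0,-0.03],-1],[[0,0,0],[0,0,0],-1]]'
python3 -m pendant '[[[0,0,0],[-0.018,-0.1,0],-1],[[0,0,0],[-0.018,-0.1,0],-1]]'
python3 -m pendant '[[[0,0,0],[-0.018,-0.1,0],-1],[[0,0,0],[-0.018,-0.1,0],-1]]'
python3 - <<'E'
from m import *
st();p=get_image("wrist");P=pts(p);V=np.array(p["view"]);K=p["intrinsics"]
# strip end: bright->dark along fixture y, sampled at x=0..±12 from stop foot
uy=np.array([.184,.983]);ux=np.array([.983,-.184])
for x in(-.02,.02):
    o=[]
    for y in np.arange(.085,.112,.0015):
        w=np.array([*(np.array([.550,.015])+x*ux+y*uy),.037]);c=V[:3,:3]@w+V[:3,3];q=K@c;u,v=(q[:2]/q[2]).astype(int)
        o.append(int(p["color"][v,u].mean()) if 0<=v<420 else -1)
    print(x,o)
E
```

```text
clock: 23.12
tool_pos: [0.5619, 0.0677, 0.0395]
tcp_rot: [3.14, -0.002, 1.392]
force: [-2.7, 2.6, 16.5]
width: 0.007
clock: 23.38
tool_pos: [0.5619, 0.0647, 0.0395]
tcp_rot: [3.139, -0.005, 1.394]
force: [0.2, 8.2, 11.9]
width: 0.005
clock: 23.62
tool_pos: [0.5611, 0.0585, 0.0395]
tcp_rot: [3.138, -0.005, 1.394]
force: [0.8, 8.5, 12.0]
width: 0.006
t 23.62 tcp [0.5611 0.0585 0.0395] rot [ 3.138 -0.005  1.394] F [ 0.8  8.5 12. ] w 0.006
-0.02 [95, 94, 93, 95, 94, 97, 64, 208, 207, 207, 210, 211, 209, 209, 208, 210, 208, 210]
0.02 [92, 91, 94, 93, 93, 92, 121, 209, 209, 208, 210, 210, 211, 209, 208, 210, 211, 210]
```

The strip now moves with the fingers, its end about 11 mm off the stop. Continuing.

```bash
for i in 1 2; do python3 -m pendant '[[[0,0,0],[-0.018,-0.1,0],-1],[[0,0,0],[-0.018,-0.1,0],-1],[[0,0,0],[-0.018,-0.1,0],-1],[[0,0,0],[-0.018,-0.1,0],-1],[[0,0,0],[-0.018,-0.1,0],-1],[[0,0,0],[-0.018,-0.1,0],-1],[[0,0,0],[-0.018,-0.1,0],-1],[[0,0,0],[-0.018,-0.1,0],-1],[[0,0,0],[-0.018,-0.1,0],-1],[[0,0,0],[-0.018,-0.1,0],-1]]'; done
python3 - <<'E'
from m import *
p=get_image("top");P=pts(p);print("plate+strip",rect(P,.027,.043,(.548,.012),.2))
print("strip oh",rect(P,.027,.045,(.5165,-.164),.055))
for l in["plate_edge","strip_mid"]: print(l,[(np.round(a["centre"],4).tolist(),round(a["confidence"],2)) for a in landmark_of(p,l)[:2]])
E
```

```text
clock: 24.92
tool_pos: [0.5557, 0.0289, 0.0395]
tcp_rot: [3.138, -0.005, 1.394]
force: [1.1, 8.7, 13.3]
width: 0.008
clock: 26.18
tool_pos: [0.5502, -0.0004, 0.0395]
tcp_rot: [3.139, -0.006, 1.395]
force: [0.5, 11.3, 14.2]
width: 0.007
plate+strip (2246, [array([545.1, -15.7]), array([304.8, 179.8]), np.float64(79.3)])
strip oh (349, [array([ 523.5, -138.4]), array([55.6, 50. ]), np.float64(79.9)])
plate_edge [([0.5258, -0.1005, 0.0333], 0.56), ([0.5424, -0.0582, 0.0412], 0.52)]
strip_mid [([0.5382, -0.0601, 0.0417], 0.56)]
```

```bash
python3 -m pendant '[[[0,0,0],[-0.018,-0.1,0],-1],[[0,0,0],[-0.018,-0.1,0],-1],[[0,0,0],[-0.018,-0.1,0],-1],[[0,0,0],[-0.018,-0.1,0],-1],[[0,0,0],[-0.018,-0.1,0],-1],[[0,0,0],[0,0,0.1],-1],[[0,0,0],[0,0,0.5],-1],[[0,0,0],[0,0,1],0],[[0,0,0],[0,0,1],1],[[0,0,0],[0,0,1],1]]'
python3 - <<'E'
from m import *
st();p=get_image("top");P=pts(p)
print("strip oh",rect(P,.027,.045,(.5150,-.170),.06))
print("plate+strip",rect(P,.027,.043,(.548,.012),.22))
E
```

```text
clock: 27.58
tool_pos: [0.5447, -0.0208, 0.1473]
tcp_rot: [-3.141, 0.001, 1.39]
force: [0.4, 0.7, 0.6]
width: 0.322
t 27.57 tcp [ 0.5447 -0.0208  0.1473] rot [-3.141e+00  1.000e-03  1.390e+00] F [0.4 0.7 0.6] w 0.322
strip oh (444, [array([ 522. , -146.4]), array([69.6, 50.1]), np.float64(78.4)])
plate+strip (2146, [array([543.4, -23.2]), array([320.2, 179.7]), np.float64(79.2)])
```

```bash
python3 -m pendant '[[[0,0,0],[-0.18,-0.89,0],1],[[0,0,0],[-0.18,-0.89,0],1],[[0,0,0],[-0.18,-0.89,0],1],[[0,0,0],[-0.18,-0.89,0],1],[[0,0,0],[0,0,-0.5],1],[[0,0,0],[0,0,0],1]]' 35
python3 - <<'E'
from m import *
st();p=get_image("wrist");P=pts(p);cv2.imwrite("pics/w6.png",p["color"])
uy=np.array([.184,.983]);e=np.array([.5279,-.103])
m=(P[...,2]>.033)&(P[...,2]<.045);q=P[m][:,:2]-e;s=q@uy;x=q@np.array([.983,-.184])
b=(s<-.01)&(s>-.1)&(abs(x)<.05)
print(b.sum(), "x",np.percentile(x[b],[1,99]),"s",s[b].min(),s[b].max())
E
```

```text
clock: 28.38
tool_pos: [0.5225, -0.1256, 0.1296]
tcp_rot: [-3.139, -0.0, 1.392]
force: [0.4, 0.2, 1.0]
width: 0.997
t 28.38 tcp [ 0.5225 -0.1256  0.1296] rot [-3.139 -0.     1.392] F [0.4 0.2 1. ] w 0.997
6793 x [-0.02359506  0.02526387] s -0.08174623123699233 -0.010003955521149167
```

View pics/w6.png

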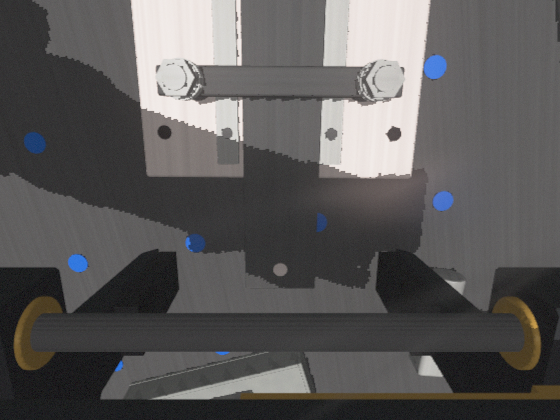

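The strip overhangs about 80 mm, from (280,177) to (280,287), and is centred between the fingers. Descending to pinch.

```bash
python3 -m pendant '[[[0,0,0],[0,-0.08,-1],1],[[0,0,0],[0,0,-1],1],[[0,0,0],[0,0,-1],1],[[0,0,0],[0,0,-0.6],1],[[0,0,0],[0,0,0],0.5],[[0,0,0],[0,0,0],0],[[0,0,0],[0,0,0],0],[[0,0,0],[0,0,0],0],[[0,0,0],[0,0,0],0]]' 35
python3 -c "from h import *;st()"
```

```text
clock: 29.55
tool_pos: [0.524, -0.1291, 0.0233]
tcp_rot: [3.141, -0.0, 1.392]
force: [0.6, -0.3, 1.7]
width: 0.555
t 29.55 tcp [ 0.524  -0.1291  0.0233] rot [ 3.141 -0.     1.392] F [ 0.6 -0.3  1.7] w 0.555
```

```bash
python3 -m pendant '[[[0,0,0],[0,0,0],-0.3],[[0,0,0],[0,0,0],-0.3],[[0,0,0],[0,0,0.05],-0.3],[[0,0,0],[-0.046,-0.25,0],-0.3]]' 40
python3 -m pendant '[[[0,0,0],[-0.09,-0.47,0],-0.3],[[0,0,0],[-0.09,-0.47,0],-0.3],[[0,0,0],[-0.09,-0.47,0],-0.3],[[0,0,0],[-0.09,-0.47,0],-0.3],[[0,0,0],[-0.09,-0.47,0],-0.3],[[0,0,0],[-0.09,-0.47,0],-0.3],[[0,0,0],[-0.06,-0.3,0],-0.3],[[0,0,0],[0,0,0],-0.3]]'
python3 - <<'E'
from m import *
st();p=get_image("top");P=pts(p)
print("plate",rect(P,.027,.043,(.5605,.072),.09))
p=get_image("wrist");P=pts(p)
uy=np.array([.184,.983]);e=np.array([.5279,-.103]);q=P[...,:2]-e;s=q@uy;x=q@np.array([.983,-.184])
b=(abs(x)<.015)&(s>-.1)&(s<.15)&(P[...,2]>.025)
for a in np.arange(-.06,.13,.01):
    c=b&(abs(s-a)<.005)
    if c.any(): print(round(a,3),np.round(np.percentile(P[c][:,2],[10,50,90]),4),int(p["color"][c].mean()))
E
```

```text
clock: 30.05
tool_pos: [0.5217, -0.1361, 0.0241]
tcp_rot: [-3.14, -0.0, 1.393]
force: [0.4, -0.3, -1.6]
width: 0.555
clock: 31.05
tool_pos: [0.5039, -0.2311, 0.0244]
tcp_rot: [3.142, 0.0, 1.39]
force: [-1.1, 0.5, -0.6]
width: 0.556
t 31.05 tcp [ 0.5039 -0.2311  0.0244] rot [3.142 0.    1.39 ] F [-1.1  0.5 -0.6] w 0.556
plate (2820, [array([558.5,  58.9]), array([152.7, 177.8]), np.float64(79.3)])
-0.06 [0.0377 0.0387 0.1693] 133
-0.05 [0.0376 0.0384 0.0393] 154
-0.04 [0.0375 0.0383 0.0392] 154
-0.03 [0.0374 0.0383 0.0391] 153
```

```bash
python3 -m pendant '[[[0,0,0],[0,0,0.2],-0.3],[[0,0,0],[0,0,0.3],-0.3],[[0,0,0],[0,0,0.5],-0.3],[[0,0,0],[0,0,1],-0.3],[[0,0,0],[0,0,1],-0.3],[[0,0,0],[0,0,1],-0.3],[[0,0,0],[0,0,1],-0.3],[[0,0,0],[0,0,0],-0.3]]'
python3 - <<'E'
from m import *
st();p=get_image("top");P=pts(p)
print("plate",rect(P,.027,.043,(.5605,.072),.09))
p=get_image("scene");P=pts(p)
cv2.imwrite("pics/s7.png",cv2.resize(p["color"][100:320,200:480],None,fx=2.5,fy=2.5))
m=(P[...,2]>.125)&(P[...,2]<.2)&(np.hypot(P[...,0]-.53,P[...,1]+.13)<.09);print(rect(P,.125,.2,(.53,-.13),.09),P[m][:,2].min())
E
```

```text
clock: 32.15
tool_pos: [0.5056, -0.2308, 0.1772]
tcp_rot: [3.137, 0.0, 1.392]
force: [-0.7, -0.0, -1.1]
width: 0.552
t 32.15 tcp [ 0.5056 -0.2308  0.1772] rot [3.137 0.    1.392] F [-0.7 -0.  -1.1] w 0.552
plate (2817, [array([558.7,  58.9]), array([152.7, 178.2]), np.float64(79.3)])
(458, [array([ 523.8, -140.5]), array([154.3,  51.6]), np.float64(79.2)]) 0.1827060147675881
```

View pics/s7.png

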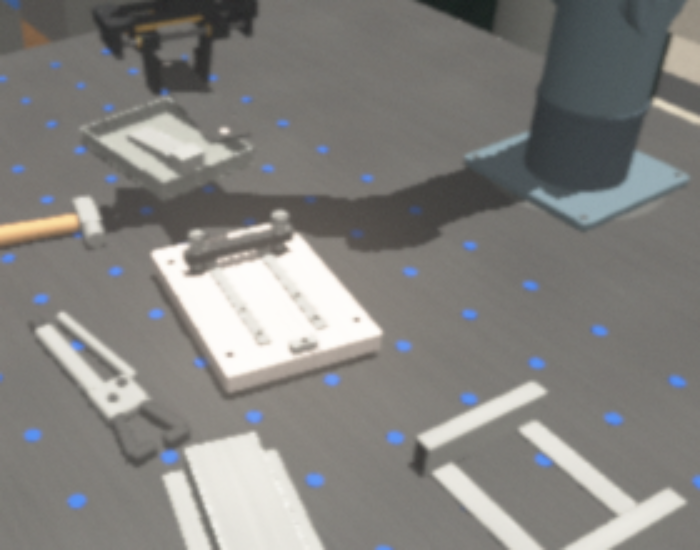

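The scene crop shows the strip held level above the tray at about (185,75), the wedge in the tray at (165,145), and the fixture empty and unmoved. Carrying the strip to the rests.

```bash
python3 -m pendant '[[[0,0,0],[0,0.4,0],-0.3],[[0,0,0],[0,0.8,0],-0.3],[[0,0,0],[0,0.9,0],-0.3],[[0,0,0],[0,0.9,0],-0.3],[[0,0,0.1],[-0.03,0.9,0],-0.3],[[0,0,0.1],[-0.03,0.9,0],-0.3],[[0,0,0.1],[-0.03,0.9,0],-0.3],[[0,0,0.1],[-0.03,0.9,0],-0.3],[[0,0,0.1],[-0.03,0.9,0],-0.3],[[0,0,0.1],[-0.03,0.9,0],-0.3]]'
python3 -m pendant '[[[0,0,0.1],[-0.03,0.9,0],-0.3],[[0,0,0.1],[-0.03,0.9,0],-0.3],[[0,0,0.05],[-0.03,0.9,0],-0.3],[[0,0,0],[-0.03,0.9,0],-0.3],[[0,0,0],[-0.04,0.9,0],-0.3],[[0,0,0],[-0.04,0.9,0],-0.3],[[0,0,0],[-0.04,0.9,0],-0.3],[[0,0,0],[-0.04,0.9,0],-0.3],[[0,0,0],[-0.04,0.9,0],-0.3],[[0,0,0],[-0.04,0.9,0],-0.3]]'
python3 -m pendant '[[[0,0,0],[0,0.8,-0.3],-0.3],[[0,0,0],[0,0.4,-0.7],-0.3],[[0,0,0],[0,0,-0.8],-0.3],[[0,0,0],[0,0,-0.8],-0.3],[[0,0,0],[0,0,-0.6],-0.3],[[0,0,0],[0,0,0],-0.3]]'
python3 - <<'E'
from m import *
st()
p=get_image("scene");P=pts(p)
print("strip",rect(P,.07,.12,(.491,.40),.1))
print("tubes",rect(P,.03,.048,(.491,.378),.13))
p=get_image("top");P=pts(p);print("tubes top",rect(P,.03,.048,(.491,.378),.15),"strip top",rect(P,.08,.105,(.491,.42),.1))
cv2.imwrite("pics/t8.png",cv2.resize(p["color"][150:300,80:280],None,fx=3,fy=3))
E
```

```text
clock: 33.5
tool_pos: [0.4976, 0.0235, 0.1735]
tcp_rot: [-3.14, 0.0, 1.498]
force: [0.3, 0.1, -1.7]
width: 0.556
clock: 34.75
tool_pos: [0.4864, 0.293, 0.1732]
tcp_rot: [-3.14, 0.001, 1.541]
force: [0.2, 0.5, -0.6]
width: 0.555
clock: 35.5
tool_pos: [0.4867, 0.3272, 0.0766]
tcp_rot: [-3.139, 0.002, 1.54]
force: [0.6, 0.2, 0.2]
width: 0.558
t 35.5 tcp [0.4867 0.3272 0.0766] rot [-3.139e+00  2.000e-03  1.540e+00] F [0.6 0.2 0.2] w 0.558
strip (1713, [array([491.6, 406.5]), array([175.1,  82.9]), np.float64(88.8)])
tubes (703, [array([493.9, 378.4]), array([180.8, 151.4]), np.float64(88.0)])
tubes top (283, [array([488.5, 299.1]), array([ 22.1, 148.8]), np.float64(88.2)]) strip top (21, [array([492.3, 326.8]), array([42.1, 12. ]), np.float64(0.4)])
```

```bash
python3 - <<'E'
from m import *
p=get_image("wrist");P=pts(p);uy=np.array([.037,.999])
m=(P[...,2]>.075)&(P[...,2]<.105)&(abs(P[...,0]-.491)<.06)&(P[...,1]>.35)
q=(P[m]*1000).astype(np.float32);print(len(q),cv2.minAreaRect(q[:,:2].copy()));print(np.polyfit(q[:,1],q[:,2],1), np.percentile(q[:,1],[.5,99.5]),np.percentile(q[:,2],[1,50,99]))
m=(P[...,2]>.03)&(P[...,2]<.05);q=(P[m]*1000).astype(np.float32);print(len(q),q.min(0) if len(q) else 0,q.max(0) if len(q) else 0)
E
```

```text
32753 ((490.3348083496094, 389.9525146484375), (81.65479278564453, 50.414119720458984), 87.85726165771484)
[-1.62051806e-02  9.83428248e+01] [350.50272095 430.08475098] [90.22029999 91.98083496 93.65205719]
1092 [411.4237  288.8103   30.01389] [561.9998  310.7278   40.66928]
```

```bash
python3 -m pendant '[[[0,0,0],[0.03,0,-0.6],-0.3],[[0,0,0],[0,0,-0.5],-0.3],[[0,0,0],[0,0,-0.3],-0.3],[[0,0,0],[0,0,0],-0.3]]'
python3 -m pendant '[[[0,0,0],[0,0,-0.08],-0.3],[[0,0,0],[0,0,0],-0.3]]'
```

```text
clock: 36.15
tool_pos: [0.4883, 0.3273, 0.0353]
tcp_rot: [-3.14, 0.001, 1.54]
force: [0.0, -0.4, -1.6]
width: 0.553
clock: 36.4
tool_pos: [0.489, 0.3279, 0.0342]
tcp_rot: [3.141, -0.0, 1.54]
force: [-0.5, -0.9, -1.3]
width: 0.555
```

```bash
python3 -m pendant '[[[0,0,0],[0,0,-0.1],-0.3],[[0,0,0],[0,0,0],-0.3]]'
python3 -m pendant '[[[0,0,0],[0,0,-0.06],-0.3],[[0,0,0],[0,0,0],-0.3]]'
python3 -m pendant '[[[0,0,0],[0,0,-0.03],-0.3],[[0,0,0],[0,0,0],-0.3]]'
```

```text
clock: 36.65
tool_pos: [0.4887, 0.3278, 0.0309]
tcp_rot: [-3.141, 0.0, 1.54]
force: [-1.2, 0.3, -1.2]
width: 0.559
clock: 36.9
tool_pos: [0.4888, 0.3279, 0.0291]
tcp_rot: [3.142, -0.0, 1.54]
force: [-0.1, 0.3, 0.1]
width: 0.556
clock: 37.15
tool_pos: [0.489, 0.3279, 0.0286]
tcp_rot: [3.141, -0.0, 1.54]
force: [-1.2, 0.2, 3.2]
width: 0.552
```

Contact is made at the expected height. Releasing and retreating straight up.

```bash
python3 -m pendant '[[[0,0,0],[0,0,0],0.3],[[0,0,0],[0,0,0],0.6],[[0,0,0],[0,0,0],0.8],[[0,0,0],[0,0,0],0.8],[[0,0,0],[0,0,0.4],0.8],[[0,0,0],[0,0,1],0.8],[[0,0,0],[0,0,1],0.8],[[0,0,0],[0,0,1],0.8],[[0,0,0],[0,0,1],0.8],[[0,0,0],[0,0,1],0.8]]'
python3 -m pendant '[[[0,0,0],[0,-1,0.5],0.8],[[0,0,0],[0,-1,0.5],0.8],[[0,0,0],[0,-1,0],0.8],[[0,0,0],[0,-1,0],0.8],[[0,0,0],[0,-1,0],0.8],[[0,0,0],[0,-1,0],0.8],[[0,0,0],[0,-1,0],0.8],[[0,0,0],[0,-1,0],0.8],[[0,0,0],[0,-1,0],0.8],[[0,0,0],[0,0,0],0.8]]'
python3 - <<'E'
from m import *
st()
p=get_image("top");P=pts(p);print("strip",rect(P,.042,.055,(.491,.38),.15),"tubes",rect(P,.03,.055,(.491,.378),.15))
m=(abs(P[...,0]-.491)<.02)&(abs(P[...,1]-.38)<.1);q=P[m];print("z fit",np.polyfit(q[:,1],q[:,2],1),np.percentile(q[:,2],[1,50,99]))
print("fixture",rect(P,.027,.043,(.548,.012),.17))
for l in("wedge_head","wedge_mid"): print(l,[(np.round(a["centre"],4).tolist(),round(a["confidence"],2)) for a in landmark_of(p,l)[:1]])
cv2.imwrite("pics/t9.png",p["color"])
E
```

```text
clock: 38.4
tool_pos: [0.4889, 0.3277, 0.1921]
tcp_rot: [3.141, -0.001, 1.54]
force: [0.7, 0.2, -0.6]
width: 0.901
clock: 39.65
tool_pos: [0.4888, 0.0554, 0.2211]
tcp_rot: [3.141, -0.0, 1.535]
force: [0.2, 1.0, 0.5]
width: 0.9
t 39.65 tcp [0.4888 0.0554 0.2211] rot [ 3.141 -0.     1.535] F [0.2 1.  0.5] w 0.9
strip (1139, [array([492.3, 384.4]), array([222.1, 142.7]), np.float64(89.0)]) tubes (1960, [array([491.1, 384.5]), array([221.2, 149.9]), np.float64(87.9)])
z fit [0.03193209 0.03053153] [-3.12998344e-05  4.36255285e-02  4.82818580e-02]
fixture (3027, [array([551.3,  15.9]), array([239.9, 180.3]), np.float64(79.3)])
wedge_head [([0.4476, -0.3169, 0.0179], 0.66)]
wedge_mid [([0.4522, -0.3684, 0.0083], 0.65)]
```

View pics/t9.png

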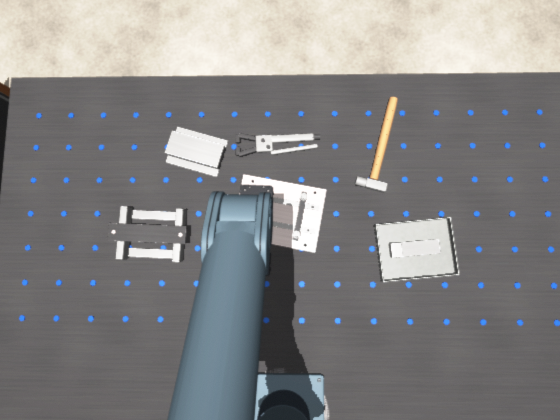

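The final top view shows the strip across both tubes at (150,234), the wedge in the tray at (415,249), the fixture in place, and the hammer, pliers and bracket untouched. Handing in.

```bash
python3 -c "
from cell import *
hand_in()"
```

```text
the job is handed in; nothing more can be done
```

The job is done and handed in at about 40 s. The wedge was rocked out and laid in the tray, and the strip was slid out, pinched, drawn clear and laid across both tubes.

- **Wedge:** It came loose after about 30 mm of side-to-side rocking, with no more than about 8 N along the pull in the readings I took. It lies flat in the tray; the landmarks put it at floor height.
- **Fixture:** It did not move. The fitted plate centre was (551.3, 15.9) mm at the end and (551.2, 16.3) mm at the start.
- **Strip slide:** The first drag slipped over the strip without moving it. Pressing with about 12 N and moving more slowly worked, and it was slid to an 80 mm overhang before the pinch.
- **Strip on the tubes:** It is square to the tubes to within about half a degree and spans both. Its centre is about 6 mm off the middle along its length, on purpose, to give the fingers room between the tubes. The median height there was 43.6 mm against the expected 44 mm. My flatness fit also picked up bench points, so it proved nothing.
- **Bystanders:** The hammer, pliers and bracket look unmoved in the last picture. I did not measure their positions.

I viewed 11 pictures, one over the budget.

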